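# Lay the straightedge along the notebook's near edge

## Task

I want to measure the beige notebook for a jacket. Lay the straightedge with the red grip flat on the desk, flush against the notebook's long side that faces the robot, centred along that side, and let go. Leave the notebook where it is and do not disturb the index cards, the calculator or the sticky notes.

Things in the scene. Friction and masses are not known exactly. Their poses are not given: they have to be found in the camera images.
- straightedge: Aluminium straightedge, a flat bar 40 mm wide (its x), 200 mm long (its y) and 6 mm thick (z), black graduations along both long edges, the same either way round; about 0.2 kg. In its middle stands an upright red grip, 18 mm across (x), 40 mm along the bar (y), from the bar's top up to z = 64 mm, made to be pinched. Origin: centre of the bar's underside, z up. It starts lying flat, roughly pointing away from the robot, to the left or to the right of the notebook.
- notebook: Beige clothbound notebook lying closed and flat, loose, about 0.6 kg: 168 mm (its x) by 230 mm (its y, the long sides) by 24 mm high, a plain rectangular block. Origin: centre of its underside, z up. Its -x side, the plane x = -84 mm in its frame, is the long side that faces the robot (the notebook is turned at most about 17 degrees from square to the robot).
- index_cards: Bystander: banded pack of pale index cards, 78 x 127 x 22 mm (x, y, z), origin at the centre of its underside. It lies on the side of the notebook where the straightedge does not.
- calculator: Bystander: dark desk calculator, 118 x 72 x 13 mm (x, y, z), origin at the centre of its underside, to the right of the notebook.
- sticky_notes: Bystander: yellow pad of sticky notes, 76 x 76 x 20 mm, origin at the centre of its underside, beyond the notebook, on the side away from the robot.
Things that resemble listed ones, but are neither listed nor needed, are in the scene too. What is meant by the straightedge is not purple, and is the larger of those in its own colour.

How it is judged:
By the outcome, as a careful person would: the job done as asked, in the order asked, and still so for the second after the job is handed in, with the robot touching nothing.
It also fails if it takes over 35 s, if anything falls off the work surface, if the arm or the gripper's body presses on something with over 40 N, if the wrist force passes 120 N, or if a joint passes its speed limit or range.

## Robot

A 6-joint arm with a two-finger parallel gripper is mounted at the origin on a cart in front of the work surface, level with it; the furniture and walls round the work are solid. World frame = base frame: x ahead of the robot, y to its left, z up, the work surface at z = 0. Lengths are in mm, angles in rad, forces in N, time in s.
With the tool pointing down it reaches from about 300 to 775 mm from the base axis. Payload 14.6 kg.
Tool frame: the origin (TCP) lies on the centre line of the jaws, within the pads' length; the fingertips stand 19 mm ahead of it and the grasp point (between the pads) is the TCP (bot.tip_reach is the distance from the TCP to the fingertips, in mm); z points along the fingers, y is the line along which they close (so a half turn about z gives the same grasp; the last joint's range is limited). The gripper opens to 85 mm and grips with 20 to 120 N. Pads are 22 mm wide; open, the fingers measure 114 mm over their backs; the gripper's body (76 mm by 85 mm) begins 54 mm behind the grasp point. The pads swing forward as they close: fully open they stand 13 mm farther back than shut.
Start: joints at [1.119, 0.3, 1.521, -0, 1.321, -0.067], TCP at [206.452, 509.772, 250.281] pointing down, gripper open.
Joint ranges: [-3.03, 3.03], [-0.79, 2.21], [0.23, 2.52], [-1.04, 4.18], [0, 3.07], [-2.55, 2.55]. Speed limits (rad/s): [2.22, 2.22, 2.57, 3.14, 3.14, 3.14].

## Interface

Orientations are given as a unit quaternion [w, x, y, z].
In Python, from rig import bot gives the robot as it stands. Calls block until the motion is done:
- bot.move_to(position, orientation): joint-space move of the TCP to a pose.
- bot.servo_line(position, attitude=None, speed=150, until_force=None): straight line of the TCP; attitude=None keeps the orientation; speed is the mean speed in mm/s. With until_force (N) it stops when the force on the tool has changed by that much, and returns True; else False.
- bot.move_joints(angles): joint-space move.
- bot.move_gripper(opening, grip_force=None): finger opening in mm; grip_force is the grip in N (None keeps the last); returns when the fingers have stopped.
- bot.dwell(seconds).
- bot.ik(position, orientation): joint angles nearest the present ones, or None.
- bot.read_state(): the state.
- bot.read_camera(name): name is "side" or "top"; returns a dict with "image" (420x560x3 uint8, blue, green, red), "depth" (420x560 float32, mm along the optical axis (not along the pixel's ray), 0 where there is no reading), "fovy" (degrees; the focal length in pixels is half the picture's height over the tangent of half this angle, whatever the lens; pixels are square), "cx", "cy" (the principal point, pixels), "k1" (the pictures are not rectified: a ray, as slopes to the right and down, at radius r is drawn at 1 + k1 r^2 times it, then the intrinsics apply), "eye" and "attitude" of the camera in the world. Camera axes: x right, y down, z forward; pixel columns grow to the right and rows downward; lengths in mm; the calibration is good to about 2 mm. A picture is of the moment at which its call begins.
A pose or a line that the arm cannot do raises bot.MotionError and nothing moves.
- bot.finish_job(): hands the job in; it is judged then, once.
The state is a dict: "clock": time; "joint_positions": joint angles; "qvel": joint speeds; "effort": joint torques, N m; "ee_pos": TCP position; "tool_rot": TCP orientation; "ft_force": force on the tool from outside, world axes, zero at the start; "moment": the same for the moment, N m; "grip_width": finger opening in mm; "grip_force": force on a finger pad.
Only numpy, scipy, OpenCV 4.12 (cv2) and the standard library are available. Lean on these libraries where they do the work, as an engineer would, in place of code of your own. Each camera call takes 0.05 s, during which the arm holds its last target. There are 200 camera calls.

## Working session

There is one attempt and no reset: what is moved stays moved. The work goes in short steps, each a Python script; the robot and the scene stay as the last script left them, time stands still between calls to the robot, and variables do not carry over. Pictures are saved under pics/ and viewed, at most 10 in all, crops included, and the job is handed in when it is done.

```bash
mkdir -p pics; ls
cat > h.py <<'E'
import numpy as np, cv2
from scipy.spatial.transform import Rotation as R
from rig import bot
def cloud(c):
    h,w=c["depth"].shape; f=h/2/np.tan(np.radians(c["fovy"])/2)
    K=np.array([[f,0,c["cx"]],[0,f,c["cy"]],[0,0,1]])
    u,v=np.meshgrid(np.arange(w),np.arange(h))
    p=np.stack([u,v],-1).reshape(-1,1,2).astype(np.float64)
    s=cv2.undistortPointsIter(p,K,np.array([c["k1"],0,0,0,0.]),None,None,(3,50,1e-9)).reshape(h,w,2)
    P=np.dstack([s,np.ones((h,w))])*c["depth"][...,None]
    q=c["attitude"]; M=R.from_quat([q[1],q[2],q[3],q[0]]).as_matrix()
    P=P@M.T+np.array(c["eye"]); P[c["depth"]==0]=np.nan
    return P
E
python3 - <<'E'
from h import *
import pickle
for n in("top","side"):
    c=bot.read_camera(n); cv2.imwrite(f"pics/{n}0.png",c["image"]); pickle.dump(c,open(n+"0.pkl","wb"))
    print(n,c["eye"],c["attitude"],c["fovy"],c["k1"])
print(bot.read_state()["clock"])
E
```

```text
pics
top [ 300.62492328 -253.08733557 1074.35988486] [-0.07514225  0.74687659 -0.65701922  0.06967601] 49.06288072062522 -0.10093418057007313
side [411.79216409 754.84253855 681.58417552] [ 0.03920955 -0.04701072  0.876912   -0.47673677] 54.23046296326831 -0.022272238299767707
0.1
```

View pics/top0.png

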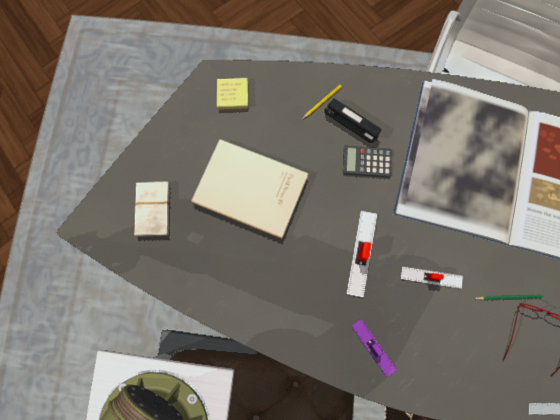

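View pics/side0.png

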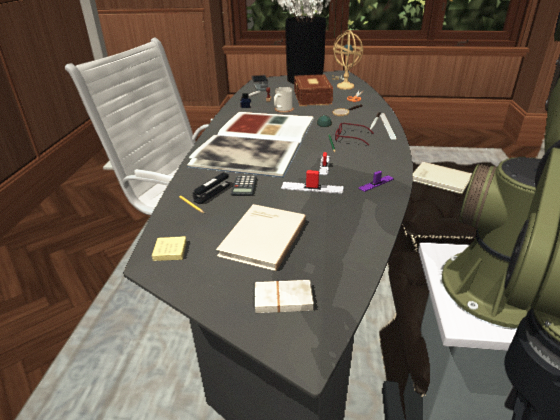

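Top view: two red-gripped bars, the large one at (363,253) and a smaller one at (432,277), plus a purple one at (373,348). The one meant is at (363,253): it has the red grip, is not purple, and is the larger of the red two. The notebook is at (250,190), the index cards at (152,209), the calculator at (368,161) and the sticky notes at (232,94). I'll measure them and confirm with a crop.

```bash
cat >> h.py <<'E'
def blob(c,P,seed,zlo,zhi,r):
    """points near seed (x,y) in height band -> connected region in image containing seed px"""
    z=P[...,2]; m=((z>zlo)&(z<zhi)).astype(np.uint8)
    n,l=cv2.connectedComponents(m)
    w=l[seed[1]-r:seed[1]+r+1,seed[0]-r:seed[0]+r+1]; w=w[w>0]
    return l==np.bincount(w).argmax()
def rect(X):
    (a,b),(w,h),t=cv2.minAreaRect(X.astype(np.float32))
    if w<h: w,h,t=h,w,t+90
    return np.round([a,b,w,h],1),round((t+90)%180-90,2)   # centre, long, short, angle of long axis (deg)
E
python3 - <<'E'
from h import *
import pickle
c=pickle.load(open("top0.pkl","rb"));P=cloud(c)
z=P[...,2]; print("desk z",z[330,300],z[200,330],z[260,250])
for n,s,lo,hi in [("note",(250,190),17,30),("cards",(152,200),14,28),("calc",(368,161),8,20),("sticky",(232,94),14,26),("bar",(355,275),3.5,80),("small",(415,280),3.5,80)]:
    m=blob(c,P,s,lo,hi,3); X=P[m]; print(n,m.sum(),rect(X[:,:2]),np.median(X[:,2]).round(1))
im=c["image"].astype(int)
red=(im[...,2]>130)&(im[...,1]<80)&(im[...,0]<80)
for b in [(slice(225,275),slice(340,385)),(slice(265,290),slice(415,450))]:
    X=P[b][red[b]]; t=X[X[:,2]>np.nanmax(X[:,2])-6]; print("grip",len(X),np.nanmax(X[:,2]),len(t),rect(t[:,:2]))
# white bar by colour
wh=(im.min(2)>150)
X=P[205:300,340:385][wh[205:300,340:385]];print("white bar",len(X),rect(X[:,:2]),np.median(X[:,2]))
X=P[262:292,395:468][wh[262:292,395:468]];print("white small",len(X),rect(X[:,:2]))
# side
c=pickle.load(open("side0.pkl","rb"));P=cloud(c)
for n,s,lo,hi in [("note",(262,237),17,30),("cards",(283,295),14,28)]:
    m=blob(c,P,s,lo,hi,3); X=P[m]; print("side",n,m.sum(),rect(X[:,:2]),np.median(X[:,2]).round(1))
im=c["image"].astype(int);red=(im[...,2]>130)&(im[...,1]<80)&(im[...,0]<80)
X=P[165:192,300:330][red[165:192,300:330]];t=X[X[:,2]>56];print("side grip",len(t),rect(t[:,:2]))
im=cv2.imread("pics/top0.png")[195:390,330:480];cv2.imwrite("pics/crop.png",cv2.resize(im,None,fx=3,fy=3,interpolation=cv2.INTER_CUBIC))
E
```

```text
desk z -0.45044272946461206 4.478394432519735 1.3339964988015254
note 6611 (array([ 571.7, -139.6,  229.1,  169.5]), 75.31) 23.1
cards 1690 (array([494.2,  85.7, 126.6,  78.9]), 8.92) 20.2
calc 1202 (array([ 678.4, -412.9,  118.3,   72.4]), -86.4) 11.1
sticky 833 (array([812.2, -59.7,  78. ,  76.4]), 8.63) 17.9
bar 1280 (array([ 452.3, -421.3,  199.1,   44.7]), -4.46) 6.4
small 433 (array([ 417. , -598.9,  128.2,   31.8]), 87.18) 5.7
grip 144 68.06400978338581 88 (array([ 451.7, -420.3,   36.2,   15.7]), -4.09)
grip 62 49.72723430041924 52 (array([ 415.6, -589. ,   25.4,   12.3]), -89.6)
white bar 1048 (array([ 455. , -420.4,  203.1,   39.4]), -7.41) nan
white small 576 (array([ 419.2, -592.1,  148.3,   30. ]), 86.16)
side note 3117 (array([ 573.3, -136.1,  234.7,  170.4]), 75.95) 20.4
side cards 1425 (array([494.5,  88.1, 126.4,  81.3]), 8.92) 17.4
side grip 37 (array([ 453.8, -414.8,   38.6,   18.4]), 0.12)
```

View pics/crop.png

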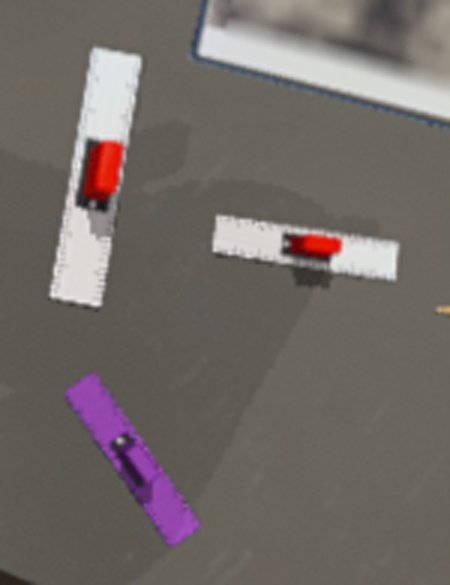

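The crop confirms it: of the two red-gripped bars, the one on the left measures 203 × 39 mm with its grip top at about 64 mm. The other is only 148 × 30 mm, and the third is purple. The top and side cameras agree on the notebook to 3 mm. I'll grasp the bar next.

```bash
cat >> h.py <<'E'
def tool(a):   # tool down, closing line = normal of bar whose long axis is at a deg
    t=np.radians(a); x=np.array([np.cos(t),np.sin(t),0]); z=np.array([0,0,-1.]); y=np.cross(z,x)
    q=R.from_matrix(np.column_stack([x,y,z])).as_quat(); return [q[3],q[0],q[1],q[2]]
E
python3 - <<'E'
from h import *
for a,b in[(-6,75.5),(-6,-104.5),(174,75.5),(174,255.5)]:
    print(a,b,[None if j is None else np.round(j,2) for j in(bot.ik([453,-419,52],tool(a)),bot.ik([466,-111,52],tool(b)))])
a=-6 if bot.ik([453,-419,52],tool(-6)) is not None and abs(bot.ik([453,-419,52],tool(-6))[5])<2 else 174
print("use",a)
bot.move_to([453,-419,150],tool(a))
bot.move_gripper(60,40)
bot.servo_line([453,-419,51],speed=120)
bot.move_gripper(10,40)
s=bot.read_state();print(s["grip_width"],s["grip_force"],s["clock"],s["joint_positions"])
bot.servo_line([453,-419,110],speed=120)
s=bot.read_state();print(s["grip_width"],s["ft_force"],s["moment"],s["clock"])
E
```

```text
-6 75.5 [array([-0.81,  0.67,  1.48, -0.  ,  1.  ,  0.87]), array([-0.31,  0.42,  1.89, -0.  ,  0.84, -0.06])]
-6 -104.5 [array([-0.81,  0.67,  1.48, -0.  ,  1.  ,  0.87]), None]
174 75.5 [array([-0.81,  0.67,  1.48, -0.  ,  1.  , -2.27]), array([-0.31,  0.42,  1.89, -0.  ,  0.84, -0.06])]
174 255.5 [array([-0.81,  0.67,  1.48, -0.  ,  1.  , -2.27]), None]
use -6
17.222383617106978 45.137425661087036 5.2667 [-8.05806900e-01  6.67177918e-01  1.47781971e+00 -4.54965878e-05
  9.96211291e-01  8.69749944e-01]
17.807434118737078 [-0.96987839  0.56026245 -2.51717301] [ 0.00117892 -0.00044196  0.02585087] 5.9083
```

Holding it: width 17.8 mm and about 2.5 N of weight. Now I'll move to a standoff on the robot side of the notebook and look.

```bash
cat >> h.py <<'E'
A=75.5
def nb(u,v,A=A,c=(572,-138.5)):  # notebook frame -> world xy
    t=np.radians(A-90); return np.array([c[0]+u*np.cos(t)-v*np.sin(t), c[1]+u*np.sin(t)+v*np.cos(t)])
E
python3 - <<'E'
from h import *
import pickle
p=nb(-84-20-15,0);print(p)
bot.move_to([*p,130],tool(A))
bot.servo_line([*p,56],speed=120)
for n in("top","side"):
    c=bot.read_camera(n); cv2.imwrite(f"pics/{n}1.png",c["image"]); pickle.dump(c,open(n+"1.pkl","wb"))
s=bot.read_state();print(s["ee_pos"],s["ft_force"],s["clock"])
a=cv2.imread("pics/top1.png")[120:300,150:350];b=cv2.imread("pics/side1.png")[190:340,200:400]
cv2.imwrite("pics/both1.png",cv2.resize(np.vstack([a,b]),None,fx=1.8,fy=1.8,interpolation=cv2.INTER_CUBIC))
E
```

```text
[ 456.7904308  -108.70477952]
[ 457.24377522 -108.93113375   56.77262657] [ 0.69401352 -0.67158913 -1.13539327] 7.9583
```

View pics/both1.png

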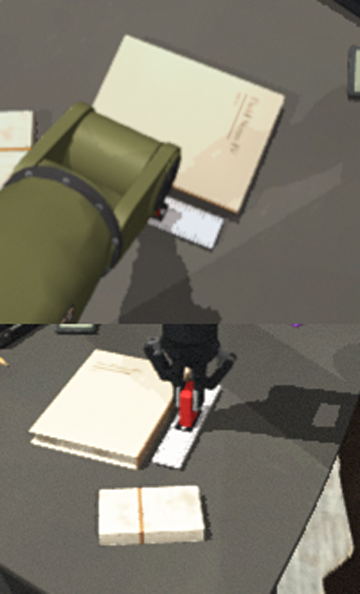

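The upper half is the top view, with the bar's right end showing beside the notebook at crop (195,222). The lower half is the side view, with the bar held parallel to the near side and a small gap at crop (165,450). I'll measure the gap, the angle and the offset along the side in both cameras.

```bash
cat > m.py <<'E'
from h import *
import pickle,sys
def measure(n,c):
    P=cloud(c); im=c["image"].astype(int); z=P[...,2]; mn=im.min(2); sat=im.max(2)-mn
    t=np.radians(A-90); d=P[...,:2]-np.array([572,-138.5])
    u=d[...,0]*np.cos(t)+d[...,1]*np.sin(t); v=-d[...,0]*np.sin(t)+d[...,1]*np.cos(t)
    # notebook top: near-edge via u<-60 extreme per v bin
    m=(z>15)&(z<30)&(abs(u)<95)&(abs(v)<125)&(sat>12)
    def edge(m,sign,lo,hi,st=6):
        a=[]
        for b in np.arange(lo,hi,st):
            k=m&(v>=b)&(v<b+st)
            if k.sum()>4: a.append((v[k].mean(),sign*np.max(sign*u[k])))
        a=np.array(a); 
        if len(a)<4: return None
        from scipy.stats import theilslopes
        s=theilslopes(a[:,1],a[:,0]); return len(a),round(np.degrees(np.arctan(s[0])),2),round(s[0]*a[:,0].mean()+s[1],2),"@v",a[:,0].mean().round(0)
    print(n,"nb near edge",edge(m,-1,-108,108),"far",edge(m,1,-108,108),"v ext",np.nanpercentile(v[m],[.3,99.7]).round(1),"z",np.median(z[m]).round(1))
    w=(mn>125)&(sat<28)&(u>-175)&(u<-78)&(abs(v)<125)&(z>-2)&(z<17)
    l,lab,st,_=cv2.connectedComponentsWithStats(w.astype(np.uint8))
    w=np.isin(lab,[i for i in range(1,l) if st[i,4]>30])
    print(n,"bar",w.sum(),"far edge",edge(w,1,-125,125),"near",edge(w,-1,-125,125),"v ext",np.nanpercentile(v[w],[.5,99.5]).round(1),"z",np.median(z[w]).round(1))
k=sys.argv[1]
for n in("top","side"): measure(n,pickle.load(open(f"{n}{k}.pkl","rb")))
E
python3 m.py 1; python3 -c "
import sys;sys.argv=['m','0'];import m"
```

```text
top nb near edge (36, np.float64(15.68), np.float64(-33.54), '@v', np.float64(0.0)) far (36, np.float64(0.37), np.float64(82.86), '@v', np.float64(0.0)) v ext [-115.3  111.4] z 23.1
top bar 564 far edge (15, np.float64(-1.16), np.float64(-95.49), '@v', np.float64(-62.0)) near (15, np.float64(0.15), np.float64(-136.43), '@v', np.float64(-62.0)) v ext [-101.6  -17.3] z 10.5
side nb near edge (36, np.float64(-0.63), np.float64(-82.41), '@v', np.float64(0.0)) far (36, np.float64(0.5), np.float64(83.38), '@v', np.float64(0.0)) v ext [-112.2  117.2] z 20.4
side bar 441 far edge (25, np.float64(5.22), np.float64(-100.22), '@v', np.float64(18.0)) near (25, np.float64(-0.27), np.float64(-136.64), '@v', np.float64(18.0)) v ext [-96.1 102.7] z 7.7
top nb near edge (36, np.float64(0.39), np.float64(-84.23), '@v', np.float64(-0.0)) far (36, np.float64(0.46), np.float64(82.54), '@v', np.float64(-0.0)) v ext [-115.1  112.1] z 23.1
top bar 0 far edge None near None v ext nan z nan
side nb near edge (36, np.float64(0.15), np.float64(-82.74), '@v', np.float64(0.0)) far (36, np.float64(0.2), np.float64(83.0), '@v', np.float64(0.0)) v ext [-111.9  117.6] z 20.4
side bar 0 far edge None near None v ext nan z nan
  return np.nanmean(a, axis, out=out, keepdims=keepdims)
  return _methods._mean(a, axis=axis, dtype=dtype,
  ret = ret.dtype.type(ret / rcount)
```

The notebook is about 0.3° off the bar, the gap is about 13 mm, and the bar is centred to within 1 mm. I'll correct the yaw, lower the bar, then close the gap slowly under force guard.

```bash
sed -i 's/^A=75.5/A=75.2/' h.py
python3 - <<'E'
from h import *
import pickle
def S(t): s=bot.read_state();e=s["ee_pos"];q=np.array(e[:2])-nb(0,0);t0=np.radians(A-90);print(t,"u",round(q@[np.cos(t0),np.sin(t0)],2),"v",round(q@[-np.sin(t0),np.cos(t0)],2),"z",round(e[2],2),"F",np.round(s["ft_force"],2),"M",np.round(s["moment"],3),round(s["clock"],2))
p=nb(-117,0)
bot.servo_line([*p,56],tool(A),speed=40); S("yaw")
print(bot.servo_line([*p,51.5],speed=15,until_force=2)); bot.dwell(.2); S("down")
z=bot.read_state()["ee_pos"][2]
p=nb(-109,0); print(bot.servo_line([*p,51.8],speed=20,until_force=4)); bot.dwell(.3);S("near")
p=nb(-100.5,0); print(bot.servo_line([*p,51.8],speed=6,until_force=1.3)); S("touch"); bot.dwell(.2);S("settled")
for n in("top","side"):
    c=bot.read_camera(n); pickle.dump(c,open(n+"2.pkl","wb"))
    cv2.imwrite(f"pics/{n}2.png",c["image"])
a=cv2.imread("pics/top2.png")[120:300,150:350];b=cv2.imread("pics/side2.png")[190:340,200:400]
cv2.imwrite("pics/both2.png",cv2.resize(np.vstack([a,b]),None,fx=1.8,fy=1.8,interpolation=cv2.INTER_CUBIC))
E
python3 m.py 2
```

```text
yaw u -116.7 v 0.04 z 56.35 F [ 0.45 -0.55 -2.4 ] M [-0.04   0.009  0.003] 8.21
True
down u -117.1 v 0.0 z 51.14 F [ 0.64 -0.66  4.59] M [ 0.048 -0.076  0.069] 8.78
True
near u -116.99 v 0.01 z 51.14 F [-1.7   0.77  5.38] M [ 0.088  0.213 -0.034] 9.28
True
touch u -117.01 v 0.0 z 51.12 F [-0.31  0.28  5.35] M [ 0.07   0.029 -0.044] 9.62
settled u -116.98 v 0.0 z 51.14 F [-0.81 -0.79  5.72] M [0.007 0.053 0.015] 9.82
top nb near edge (36, np.float64(14.9), np.float64(-31.75), '@v', np.float64(-0.0)) far (36, np.float64(0.08), np.float64(82.95), '@v', np.float64(-0.0)) v ext [-115.3  111.7] z 23.1
top bar 563 far edge (15, np.float64(0.3), np.float64(-94.2), '@v', np.float64(-62.0)) near (15, np.float64(0.09), np.float64(-135.58), '@v', np.float64(-62.0)) v ext [-101.4  -17.8] z 4.8
side nb near edge (36, np.float64(-1.16), np.float64(-82.6), '@v', np.float64(0.0)) far (36, np.float64(0.25), np.float64(82.75), '@v', np.float64(0.0)) v ext [-112.1  117.7] z 20.3
side bar 447 far edge (29, np.float64(7.4), np.float64(-98.41), '@v', np.float64(10.0)) near (29, np.float64(-0.16), np.float64(-135.65), '@v', np.float64(10.0)) v ext [-95.5 102.4] z 2.2
```

View pics/both2.png

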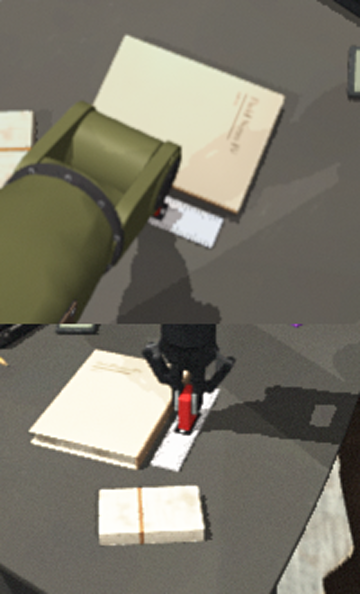

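The bar is resting on the desk and friction tripped the guard early. The gap is still about 12 mm. I'll lift it about 1 mm and approach again.

```bash
cat >> h.py <<'E'
def S(t): s=bot.read_state();e=s["ee_pos"];q=np.array(e[:2])-nb(0,0);t0=np.radians(A-90);f=s["ft_force"];n=[np.cos(t0),np.sin(t0)];print(t,"u",round(q@n,2),"v",round(q@[-n[1],n[0]],2),"z",round(e[2],2),"Fu",round(f[:2]@np.array(n),2),"Fz",round(f[2],2),"Mz",round(s["moment"][2],3),round(s["clock"],2))
E
python3 - <<'E'
from h import *
bot.servo_line([*nb(-117,0),52.5],speed=15); bot.dwell(.2); S("up")
print(bot.servo_line([*nb(-109,0),52.5],speed=20)); bot.dwell(.3);S("near")
print(bot.servo_line([*nb(-102,0),52.5],speed=5,until_force=1.5)); S("touch"); bot.dwell(.2);S("settled")
import pickle
for n in("top","side"):
    c=bot.read_camera(n); pickle.dump(c,open(n+"3.pkl","wb")); cv2.imwrite(f"pics/{n}3.png",c["image"])
E
python3 m.py 3
```

```text
up u -117.13 v 0.01 z 52.34 Fu -0.28 Fz -2.79 Mz -0.034 10.38
False
near u -109.03 v -0.0 z 52.51 Fu -0.13 Fz -1.57 Mz 0.045 11.22
True
touch u -104.38 v 0.03 z 52.03 Fu -1.28 Fz -2.22 Mz 0.005 12.19
settled u -104.66 v 0.05 z 51.73 Fu 0.14 Fz -2.9 Mz -0.01 12.39
top nb near edge (36, np.float64(15.49), np.float64(-14.2), '@v', np.float64(-0.0)) far (36, np.float64(0.35), np.float64(82.83), '@v', np.float64(-0.0)) v ext [-115.3  111.8] z 23.1
top bar 527 far edge (15, np.float64(-2.15), np.float64(-85.89), '@v', np.float64(-62.0)) near (15, np.float64(0.66), np.float64(-123.19), '@v', np.float64(-62.0)) v ext [-101.6  -16.8] z 5.9
side nb near edge (36, np.float64(-4.46), np.float64(-81.73), '@v', np.float64(0.0)) far (36, np.float64(0.39), np.float64(83.72), '@v', np.float64(0.0)) v ext [-110.1  117.4] z 20.4
side bar 415 far edge (23, np.float64(7.54), np.float64(-90.65), '@v', np.float64(16.0)) near (23, np.float64(-0.27), np.float64(-123.43), '@v', np.float64(16.0)) v ext [-96.8 102.2] z 2.8
```

Contact came at u = −104.4, as predicted (−104), and the force has settled near zero. I'll set it down with a slight press against the notebook, release, retreat and check.

```bash
python3 - <<'E'
from h import *
import pickle
bot.servo_line([*nb(-104.1,0),51.8],speed=8,until_force=2); S("press")
bot.servo_line([*nb(-104.1,0),50.9],speed=8,until_force=3); S("down")
bot.move_gripper(45); bot.dwell(.2); S("open")
p=bot.read_state()["ee_pos"]
bot.servo_line([p[0],p[1],150],speed=150)
bot.move_to([250,250,250],tool(A)); S("away")
for n in("top","side"):
    c=bot.read_camera(n); pickle.dump(c,open(n+"4.pkl","wb")); cv2.imwrite(f"pics/{n}4.png",c["image"])
a=cv2.imread("pics/top4.png")[120:300,130:390];b=cv2.imread("pics/side4.png")[170:320,160:420]
cv2.imwrite("pics/both4.png",cv2.resize(np.vstack([a,b]),None,fx=1.8,fy=1.8,interpolation=cv2.INTER_CUBIC))
for n,s,lo,hi in [("cards",(152,200),14,28),("calc",(368,161),8,20),("sticky",(232,94),14,26)]:
    c=pickle.load(open("top4.pkl","rb"));P=cloud(c);m=blob(c,P,s,lo,hi,3); print(n,rect(P[m][:,:2]))
E
python3 m.py 4
```

```text
press u -104.12 v 0.02 z 51.77 Fu -0.38 Fz -2.11 Mz -0.022 12.74
down u -104.09 v -0.01 z 51.15 Fu -1.15 Fz 5.22 Mz -0.035 12.95
open u -104.55 v 0.03 z 50.58 Fu 0.34 Fz -0.23 Mz -0.043 13.53
away u -410.06 v 293.2 z 249.73 Fu -0.04 Fz 0.13 Mz -0.051 15.95
cards (array([494.1,  85.2, 127. ,  78. ]), 8.87)
calc (array([ 677.9, -412.9,  118. ,   72.9]), -86.67)
sticky (array([812.5, -60.1,  78.8,  76.3]), 9.5)
top nb near edge (36, np.float64(0.11), np.float64(-84.1), '@v', np.float64(-0.0)) far (36, np.float64(0.14), np.float64(82.87), '@v', np.float64(-0.0)) v ext [-115.1  111.7] z 23.1
top bar 988 far edge (28, np.float64(0.16), np.float64(-85.79), '@v', np.float64(-0.0)) near (28, np.float64(-0.04), np.float64(-122.95), '@v', np.float64(-0.0)) v ext [-101.5   99. ] z 4.9
side nb near edge (36, np.float64(-0.59), np.float64(-82.2), '@v', np.float64(-0.0)) far (36, np.float64(0.06), np.float64(83.56), '@v', np.float64(-0.0)) v ext [-112.2  117.4] z 20.3
side bar 450 far edge (26, np.float64(2.34), np.float64(-89.83), '@v', np.float64(3.0)) near (26, np.float64(-0.47), np.float64(-122.47), '@v', np.float64(3.0)) v ext [-97.2 101.9] z 2.2
```

View pics/both4.png

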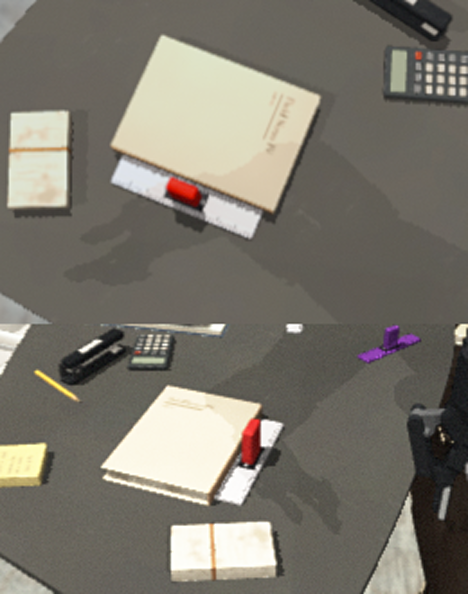

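The picture shows the bar flush along the near side of the notebook. It is parallel to within about 0.2°, centred to within about 0.5 mm, and the gap measures about 0. The notebook and bystanders have not moved, and the arm is clear.

```bash
python3 -c "
from rig import bot
print(bot.finish_job())"
```

```text
the job is handed in; nothing more can be done
None
```

The red-gripped straightedge lies flat against the notebook's robot-facing long side, centred to about 0.5 mm with no measurable gap, and is released; in the last images the notebook, index cards, calculator and sticky notes were where they started, and the job was handed in at about 16 s.

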